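Isolate the disc sander for lock-out

TASK

The disc sander is to be locked out for a disc change. Turn its selector knob back to the long off mark, then turn the rotary isolator handle a quarter turn anticlockwise, fully home to off, and swing the steel lock hasp right out of the handle until it stands upright off the panel, ready for a padlock. Leave the tools and materials on the bench where they lie.

Things in the scene. Friction and masses are not known exactly. Their poses are not given: they have to be found in the camera images.
- isolator_box: Grey steel box screwed to the bench, 180 mm wide (y), 200 mm deep (x), 138 mm high at the back, 40 mm at the front edge; origin at the centre of its underside, x to its back, y to its left as the robot faces it. Its control face slopes 30 degrees from level, rising to the back, facing up and forward. The isolator handle stands in the middle of the face.
- handle_grip (a point): Grip point of the isolator handle, on its shaft 34 mm out from the sloped face. The handle is a black bar 24 mm wide, 12 to 38 mm out from the face, reaching 44 mm ahead of the shaft and 52 mm behind it, on a flat round hub 36 mm across that reaches 14 mm out. Frame turns with it: x along the bar to its pointing end (where the hasp's steel pull sticks out), y across the bar, z out of the face.
- isolator_handle (a joint): Angle of the isolator handle, rad: 0 = on (points up the slope), 1.57 = off, at a stop (points left, +y of the box); grows anticlockwise seen from the robot. It snaps over the middle: resists with up to 0.5 N m before 0.8 rad, then helps, but friction can leave it up to 0.15 rad short of the stop unless it is turned home. Stands clear of everything as it turns.
- hasp_pull (a point): Centre of the steel pull at the hasp's free end: a round bar 24 mm in diameter, 16 mm long, lying along this frame's y. The hasp is a steel blade 8 mm thick, 20 mm high, in the slot of the handle's bar. Folded in, the pull is 66 mm from the shaft past the bar's pointing end, 26 mm out from the face. Frame turns with the hasp; folded in, x is along the bar to the pull, z out of the face.
- hasp_hinge (a point): Middle of the hasp's hinge pin, in the handle's bar: 24 mm behind the shaft, 24 mm out from the face, 90 mm from the pull's centre. The pin lies along y of this frame, which turns with the hasp as that of hasp_pull does (the pull is at x 90, z 2 mm). Behind the pin the hasp has a tail 40 mm long, 8 mm thick, that sticks out of the bar's tail end.
- lock_hasp (a joint): Swing of the hasp, rad: 0 = folded in; grows as the pull swings away from the face and back over the handle; 1.66 = out, at a stop, upright on the face. Stiff (0.1 N m), stays where left. As it swings, its tail must dip into the lock slot: with the handle more than about 0.05 rad short of its off stop the tail strikes the plate and the hasp jams at about 0.3 rad. Once out, it locks the handle.
- lock_slot (a point): Mouth of the lock slot, 45 mm to the right (-y) of the handle's shaft, 10 mm out from the sloped face, axes as the box's. The slot, 13 mm wide, runs in from the right edge of the square grey plate (130 mm wide, 10 mm thick) under the handle, to 18 mm from the shaft. A round white mark on the plate's left is off, a white bar mark up the slope is on.
- switch_box: Smaller grey steel box of the same sloped form (30 degrees), screwed to the bench, 120 mm wide (y), 150 mm deep (x), 112 mm high at the back, 40 mm at the front edge; origin at the centre of its underside, x to its back. The selector knob is in the middle of its face, on a black dial plate with four white marks. Which box stands left and which right varies.
- knob_grip (a point): Grip point of the selector knob, on its axis 34 mm out from the sloped face. The knob is a grey bar 56 mm long, 16 mm wide, 12 to 38 mm out from the face, on a skirt 62 mm in diameter that reaches 12.5 mm out; its pointed end carries a white line. Frame turns with the knob: x along the bar to the pointed end, y across it, z out of the face.
- selector_knob (a joint): Angle of the selector knob, rad, growing clockwise seen from the robot. Four detents: -0.6 automatic, 0 off (the long mark, straight up the slope), 0.6 slow, 1.2 fast. It starts at slow or fast, snaps into the nearest detent when let go; the detents resist with about 0.15 N m.
- hammer: Loose hammer with a red handle, 260 mm long.
- chisel: Loose chisel with a yellow handle, 215 mm long, lying between the two boxes.
- tape_roll: Loose roll of paper tape, 100 mm in diameter, 25 mm high.
- filler_can: Loose aluminium can, 74 mm in diameter, 85 mm high.
- water_bottle: Loose water bottle, 64 mm in diameter, 200 mm high.
- bar_clamp: Loose steel bar clamp lying flat, 260 mm long.
- pattern_block: Loose carved block of tooling board, 120 by 200 by 45 mm.

How it is judged:
By the outcome, as a careful person would: the job done as asked, in the order asked, and still so for the second after the job is handed in, with the robot touching nothing.
It also fails if it takes over 64 s, if anything falls off the work surface, if the arm or the gripper's body presses on something with over 40 N, if the wrist force passes 120 N, or if a joint passes its speed limit or range.

ROBOT

A 6-joint arm with a two-finger parallel gripper is mounted at the origin on the work surface. World frame = base frame: x ahead of the robot, y to its left, z up, the work surface at z = 0. Lengths are in m, angles in rad, forces in N, time in s.
With the tool pointing down it reaches from about 0.3 to 0.95 m from the base axis. Payload 3.1 kg.
Tool frame: the origin (TCP) lies at the very end of the fingers, on their centre line; the grasp point (between the pads) lies 19 mm behind it; z points along the fingers, y is the line along which they close (so a half turn about z gives the same grasp; the last joint's range is limited). The gripper opens to 85 mm and grips with 20 to 120 N. Pads are 22 mm wide; open, the fingers measure 114 mm over their backs; the gripper's body (76 mm by 85 mm) begins 54 mm behind the grasp point. The pads swing forward as they close: fully open they stand 13 mm farther back than shut.
Start: joints at [-1.379, 0.308, 1.634, -0, 1.2, -0.07], TCP at [0.162, -0.604, 0.231] pointing down, gripper open.
Joint ranges: [-3.06, 3.06], [-0.79, 1.96], [0.05, 2.63], [-1.19, 4.34], [0.05, 2.64], [-2.94, 2.94]. Speed limits (rad/s): [2.79, 2.79, 3.14, 3.14, 3.14, 3.14].

INTERFACE

Orientations are given as a unit quaternion [w, x, y, z].
In Python, from cell import env, optics, job gives the robot as it stands.
- The arm moves only by the tool move_arm, never from a script. Its argument "rows" is a list that holds one entry, the list of rows, each a list of 7 numbers: the shift along the tool's x, y, z in m, then the turn, a rotation vector about the tool's x, y, z in rad, then the finger opening in m, from 0 to 0.0854. In form: [[[dx, dy, dz, ax, ay, az, jaw], ...]]. A call has exactly 10 rows; each row is the pose to reach, as a shift and turn from the pose commanded when the call began, along the tool's axes at that moment; what a row does not reach only later rows make up. A row lasts 1/8 s, in which the tool goes at most 62.5 mm and 10.7 degrees, less where a joint would pass 70% of its speed; a pose out of reach is approached as far as the arm can. A call with a gripper value outside its range is refused whole. The fingers move at their own pace and stop on an object; "newtons" is the grip in N (left out, the last holds). Time passes only in rows, so rows that repeat a pose let the fingers close, or fill a call up. It gives the time, the measured TCP pose, the force, the opening and the grip force at its end, in the units of the state.
- env.sense(): the state, without advancing time (a new reading comes with each control period).
- optics.camera(name): name is "scene" or "top"; returns a dict with "img" (384x512x3 uint8, blue, green, red), "fx", "fy", "cx", "cy" (pixels), "rvec" (rotation vector, rad) and "tvec" (3), from world to camera coordinates, as OpenCV has them. Camera axes: x right, y down, z forward; pixel columns grow to the right and rows downward; lengths in m; the calibration is good to about 2 mm. A picture is of the moment at which its call begins. There is no depth.
- job.hand_in(): hands the job in; it is judged then, once.
The state is a dict: "clock": time; "joint_pos": joint angles; "joint_vel": joint speeds; "joint_efforts": joint torques, N m; "position": TCP position; "eef_rot": TCP orientation; "ft_force": force on the tool from outside, world axes, zero at the start; "moment": the same for the moment, N m; "grip_width": opening from 0.0 (shut) to 1.0 (fully open); "gripper_force": force on a finger pad.
Only numpy, scipy, OpenCV 4.12 (cv2) and the standard library are available. Lean on these libraries where they do the work, as an engineer would, in place of code of your own. Each camera call takes 0.05 s, during which the arm holds its last target. There are 200 camera calls.

## Working session

There is one attempt and no reset: what is moved stays moved. The work goes in short steps, Python scripts to look and compute and a tool call to move; the robot and the scene stay as the last step left them, time stands still between calls to the robot, and variables do not carry over. Pictures are saved under pics/ and viewed, at most 10 in all, crops included, and the job is handed in when it is done.

Besides the shell and the picture viewer there is one more tool, called after ">>>" as a command line: name --argument value ..., lists and objects as JSON in quotes. move_arm: Moves the arm, as the interface text tells. Its arguments: {"type":"object","properties":{"rows":{"type":"array","items":{"type":"array","items":{"type":"array","items":{"type":"number"}}}},"newtons":{"type":"number"}},"required":["rows"]}

```bash
mkdir -p pics; cat > h.py <<'E'
import numpy as np, cv2
from scipy.spatial.transform import Rotation as R
from cell import env, optics, job
def cam(n):
    c=optics.camera(n); c['R']=cv2.Rodrigues(np.array(c['rvec'],float))[0]; c['t']=np.array(c['tvec'],float).ravel()
    c['K']=np.array([[c['fx'],0,c['cx']],[0,c['fy'],c['cy']],[0,0,1.]]); return c
def ray(c,u,v):
    d=c['R'].T@np.array([(u-c['cx'])/c['fx'],(v-c['cy'])/c['fy'],1]); return -c['R'].T@c['t'], d/np.linalg.norm(d)
def onz(c,u,v,z):
    o,d=ray(c,u,v); return o+d*(z-o[2])/d[2]
def proj(c,P):
    return cv2.projectPoints(np.atleast_2d(np.array(P,float)),np.array(c['rvec'],float),c['t'],c['K'],None)[0].reshape(-1,2)
def tri(c1,p1,c2,p2):
    o1,d1=ray(c1,*p1);o2,d2=ray(c2,*p2)
    s=np.linalg.lstsq(np.c_[d1,-d2],o2-o1,rcond=None)[0]
    a=o1+d1*s[0];b=o2+d2*s[1];return (a+b)/2,np.linalg.norm(a-b)
E
python3 - <<'E'
from h import *
for n in('scene','top'):
    c=cam(n);cv2.imwrite(f'pics/{n}0.png',cv2.resize(c['img'],(800,600),interpolation=cv2.INTER_CUBIC));print(n,c['fx'],-c['R'].T@c['t'],c['R'][2])
s=env.sense();print(s)
E
```

```text
scene 405.16207361373245 [ 1.3474875  -0.43691044  1.04673715] [-0.64595978  0.33206894 -0.68736176]
top 463.1305397299723 [ 0.30067494 -0.01696272  1.59940187] [ 0.13274471  0.00799835 -0.99111799]
{'clock': 0.1, 'joint_pos': array([-1.37873624e+00,  3.08941507e-01,  1.63504644e+00,  6.05603880e-06,
        1.19972951e+00, -6.96892465e-02]), 'joint_vel': array([-0.00109298, -0.00198912, -0.00275   , -0.00163133, -0.00043195,
       -0.00045438]), 'joint_efforts': array([-6.37939829e-04, -4.16408587e+01, -2.77644986e+01, -1.32689102e-04,
        4.00344361e-03, -1.19204154e-05]), 'position': array([ 0.16157024, -0.60297969,  0.23015336]), 'eef_rot': array([-1.06058627e-03,  9.91447712e-01,  1.30500214e-01, -6.21474611e-05]), 'ft_force': array([0.22162754, 0.7547489 , 0.24755719]), 'moment': array([0.05849127, 0.01825476, 0.02730731]), 'gripper_force': 0.0, 'grip_width': 1.0020870753207158}
```

View pics/scene0.png

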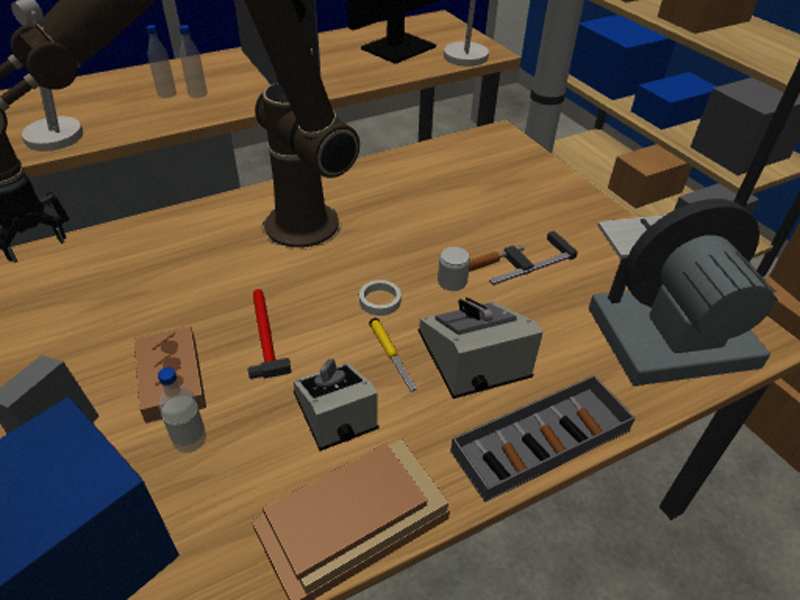

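View pics/top0.png

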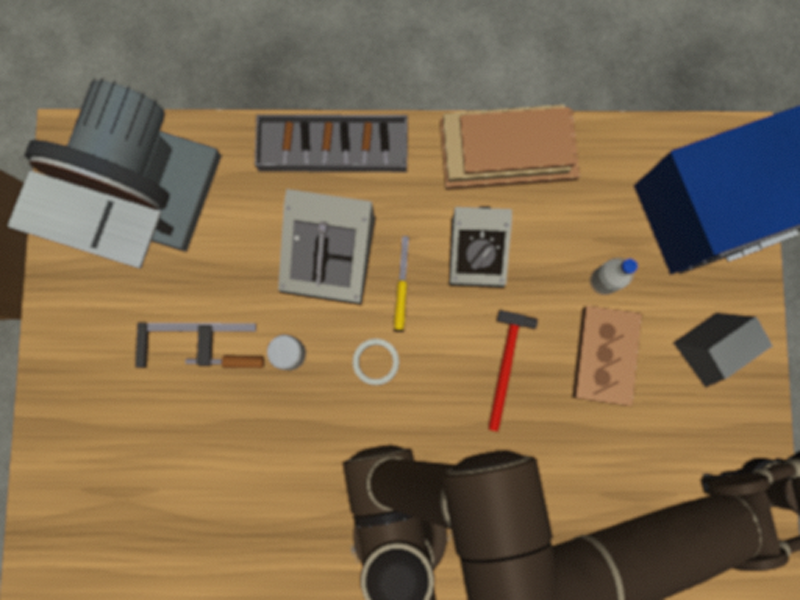

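The scene view shows the isolator at about (480,340) and the switch box at (335,395). In the top view the isolator is at (325,247) and the switch box at (481,247); the knob appears to point up and right. I'll zoom in for the corners.

```bash
python3 - <<'E'
from h import *
c=cam('top');d=cam('scene')
def crop(c,x,y,w,h,s): return cv2.resize(c['img'][y:y+h,x:x+w],(w*s,h*s),interpolation=cv2.INTER_CUBIC)
# top 170..245, 115..200 / 280..335
a=crop(c,172,116,76,84,5);b=crop(c,280,120,56,72,5)
im=np.zeros((600,800,3),np.uint8);im[:420,:380]=a;im[:360,400:680]=b
cv2.imwrite('pics/crop1.png',im)
# light-grey face masks
hsv=cv2.cvtColor(c['img'],cv2.COLOR_BGR2HSV)
for n,(x,y,w,h) in dict(iso=(172,116,76,84),sw=(280,120,56,72)).items():
    m=((hsv[...,1]<45)&(hsv[...,2]>95)).astype(np.uint8)[y:y+h,x:x+w]
    k=max(cv2.findContours(m,cv2.RETR_EXTERNAL,cv2.CHAIN_APPROX_NONE)[0],key=cv2.contourArea)
    q=cv2.approxPolyDP(cv2.convexHull(k),4,True).reshape(-1,2)+[x,y];print(n,q.tolist())
E
```

```text
iso [[184, 122], [237, 131], [229, 193], [179, 185]]
sw [[325, 134], [322, 181], [288, 180], [292, 133]]
```

View pics/crop1.png

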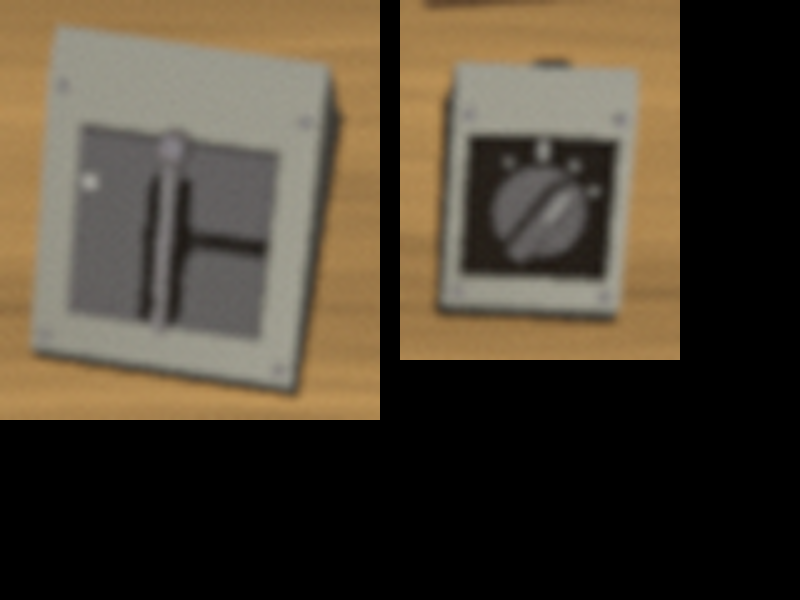

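The crops show both boxes clearly. The isolator handle points up the slope with its pull at (172,150), and the off mark is at (90,182). The knob bar runs from (518,252) to (575,188), so it is near slow. Next I'll compute poses from the corners.

```bash
cat > pose.py <<'E'
from h import *
from scipy.optimize import least_squares
A=lambda p:np.array(p,float)
def fit(c,o,px,P):
    uv=A(px)/5+A(o)-.4; P=A(P)
    W=A([onz(c,*u,z)for u,z in zip(uv,P[:,2])])
    f=lambda q:((R.from_euler('z',q[2]).apply(P)+[q[0],q[1],0])-W)[:,:2].ravel()
    r=least_squares(f,[.6,0,0]);return r.x,np.round(f(r.x).reshape(-1,2)*1000,1)
def face(q,d):   # frame of the sloped face: origin at mid face, x up the slope, y left, z out
    x0,z0=(-.015,.089) if d=='iso' else (-.0125,.076)
    Rz=R.from_euler('z',q[2]); return Rz.apply([x0,0,z0])+[q[0],q[1],0], Rz*R.from_euler('y',-np.pi/6)
def onplane(c,uv,o,Rf,h):
    a,d=ray(c,*uv);n=Rf.as_matrix()[:,2];p=a+d*(((o-a)@n+h)/(d@n));return Rf.inv().apply(p-o)*1000
E
python3 - <<'E'
from pose import *
c=cam('top')
box=lambda W,D,H:[[D/2,W/2,H],[D/2,-W/2,H],[-D/2,-W/2,.04],[-D/2,W/2,.04]]
qi,ri=fit(c,(172,116),[[57,27],[328,66],[296,383],[34,348]],box(.18,.2,.138))
qs,rs=fit(c,(280,120),[[57,65],[237,70],[217,313],[40,310]],box(.12,.15,.112))
print(qi,ri.tolist());print(qs,rs.tolist())
np.savez('q.npz',qi=qi,qs=qs)
oi,Ri=face(qi,'iso');os_,Rs=face(qs,'sw');print(oi,os_)
g=lambda p,o:A(p)/5+A(o)-.4
for p,h in(([82,124],.01),([280,152],.01),([258,340],.01),([70,312],.01),([90,182],.01),([266,247],.01),([173,147],.035),([160,325],.036)):print('iso',p,onplane(c,g(p,(172,116)),oi,Ri,h).round(1))
for p,h in(([70,135],.0),([219,142],.0),([205,277],.0),([62,272],.0),([143,150],.0),([174,166],0),([194,190],0),([118,255],.038),([178,185],.038),([150,218],.038),([172,190],.038)):print('sw',p,onplane(c,g(p,(280,120)),os_,Rs,h).round(1))
E
```

```text
[ 0.60799052  0.1644314  -0.13012324] [[0.4, 0.5], [2.0, -1.3], [-1.5, 0.6], [-0.9, 0.2]]
[ 0.61163138 -0.16851291 -0.03123186] [[-0.3, 1.5], [-1.4, -0.0], [-0.4, -0.6], [2.1, -0.9]]
[0.59311733 0.16637774 0.089     ] [ 0.59913747 -0.16812257  0.076     ]
iso [82, 124] [68.6 64.3 10. ]
iso [280, 152] [ 67.8 -65.8  10. ]
iso [258, 340] [-64.8 -63.1  10. ]
iso [70, 312] [-63.2  64.7  10. ]
iso [90, 182] [30.  56.7 10. ]
iso [266, 247] [  1.6 -62.5  10. ]
iso [173, 147] [69.5  0.  35. ]
iso [160, 325] [-53.   -0.5  36. ]
sw [70, 135] [50.3 47.9  0. ]
sw [219, 142] [ 49.3 -50.6   0. ]
sw [205, 277] [-46.  -49.1   0. ]
sw [62, 272] [-46.3  47.5   0. ]
sw [143, 150] [41.9 -0.9  0. ]
sw [174, 166] [ 31.6 -22.2   0. ]
sw [194, 190] [ 15.4 -36.8   0. ]
sw [118, 255] [-18.8  13.9  38. ]
sw [178, 185] [ 30.9 -21.6  38. ]
sw [150, 218] [ 7.6 -5.1 38. ]
sw [172, 190] [ 27.4 -18.   38. ]
```

```bash
cat > go.py <<'E'
from pose import *
Q=np.load('q.npz');OI,RI=face(Q['qi'],'iso');OS,RS=face(Q['qs'],'sw')
OI=OI+RI.apply([.001,0,0]);OS=OS+RS.apply([.0015,-.0005,0])
def tgt(which,p,yaw):   # TCP at p (face axes, m), tool looking into the face, tool x at yaw
    o,Rf=(OI,RI) if which=='iso' else (OS,RS)
    return o+Rf.apply(p), Rf*R.from_euler('z',yaw)*R.from_euler('x',np.pi)
def rel(T):
    s=env.sense();q=s['eef_rot'];Rt=R.from_quat([q[1],q[2],q[3],q[0]])
    print(np.round(Rt.inv().apply(T[0]-s['position']),4).tolist(),np.round((Rt.inv()*T[1]).as_rotvec(),4).tolist())
def st():
    s=env.sense();print({k:np.round(s[k],3).tolist() for k in('clock','joint_pos','position','ft_force','moment','grip_width','gripper_force')})
E
python3 - <<'E'
from go import *
s=env.sense();up=(np.array([.3,-.5,.38]),tgt('sw',[0,0,.15],-.6)[1])
rel(up);rel(tgt('sw',[0,0,.13],-.6))
E
```

```text
[0.1604, -0.0642, -0.1493] [0.0816, 0.5351, 0.8717]
[0.4741, -0.325, 0.0417] [0.0816, 0.5351, 0.8717]
```

>>> move_arm --rows '[[[0.05, -0.02, -0.12, 0, 0, 0, 0.085], [0.1, -0.05, -0.15, 0.01, 0.1, 0.15, 0.085], [0.16, -0.08, -0.15, 0.02, 0.17, 0.3, 0.085], [0.21, -0.12, -0.14, 0.04, 0.26, 0.43, 0.085], [0.26, -0.16, -0.12, 0.05, 0.35, 0.57, 0.085], [0.31, -0.2, -0.09, 0.065, 0.43, 0.7, 0.085], [0.36, -0.24, -0.06, 0.08, 0.535, 0.872, 0.085], [0.42, -0.28, -0.02, 0.0816, 0.535, 0.872, 0.085], [0.474, -0.325, 0.02, 0.0816, 0.535, 0.872, 0.085], [0.474, -0.325, 0.0417, 0.0816, 0.535, 0.872, 0.085]]]'

```text
clock: 1.5
position: [0.5086, -0.2031, 0.2249]
eef_rot: [-0.072, 0.918, -0.299, 0.25]
ft_force: [0.4, -1.5, 0.0]
grip_width: 0.995
gripper_force: 0.0
```

```bash
python3 - <<'E'
from go import *
st();rel(tgt('sw',[0,0,.13],-.6));rel(tgt('sw',[0,0,.018],-.6))
E
```

```text
{'clock': 1.5, 'joint_pos': [-0.623, -0.08, 2.176, 0.477, 0.65, 1.254], 'position': [0.509, -0.203, 0.225], 'ft_force': [0.429, -1.498, 0.01], 'moment': [-0.009, 0.172, -0.038], 'grip_width': 0.995, 'gripper_force': 0.0}
[-0.0175, -0.0333, 0.0436] [0.0006, -0.0043, 0.0013]
[-0.018, -0.0334, 0.1556] [0.0006, -0.0043, 0.0013]
```

>>> move_arm --rows '[[[-0.0175, -0.033, 0.044, 0, -0.004, 0, 0.085], [-0.0175, -0.033, 0.044, 0, -0.004, 0, 0.085], [-0.0175, -0.033, 0.044, 0, -0.004, 0, 0.085], [-0.0175, -0.033, 0.044, 0, -0.004, 0, 0.085], [-0.0175, -0.033, 0.044, 0, -0.004, 0, 0.085], [-0.0175, -0.033, 0.044, 0, -0.004, 0, 0.085], [-0.0175, -0.033, 0.044, 0, -0.004, 0, 0.085], [-0.0175, -0.033, 0.044, 0, -0.004, 0, 0.085], [-0.0175, -0.033, 0.044, 0, -0.004, 0, 0.085], [-0.0175, -0.033, 0.044, 0, -0.004, 0, 0.085]]]'

```text
clock: 2.75
position: [0.534, -0.1678, 0.1881]
eef_rot: [-0.073, 0.919, -0.3, 0.247]
ft_force: [-0.3, 0.3, 0.3]
grip_width: 0.995
gripper_force: 0.0
```

```bash
python3 - <<'E'
from go import *
st();rel(tgt('sw',[0,0,.018],-.6))
c=cam('scene');g=proj(c,[tgt('sw',[0,0,h],0)[0] for h in(.13,.034)]);print(g)
x,y=(int(v) for v in g.mean(0));cv2.imwrite('pics/a.png',cv2.resize(c['img'][y-60:y+60,max(0,x-75):x+75],None,fx=5,fy=5,interpolation=cv2.INTER_CUBIC))
E
```

```text
{'clock': 2.75, 'joint_pos': [-0.516, -0.003, 2.187, 0.471, 0.538, 1.33], 'position': [0.534, -0.168, 0.188], 'ft_force': [-0.333, 0.289, 0.287], 'moment': [0.006, 0.25, -0.053], 'grip_width': 0.995, 'gripper_force': 0.0}
[0.0012, -0.0022, 0.1117] [0.0008, 0.0034, 0.0003]
[[201.36390962 204.17531155]
 [208.85409514 233.6648714 ]]
```

View pics/a.png

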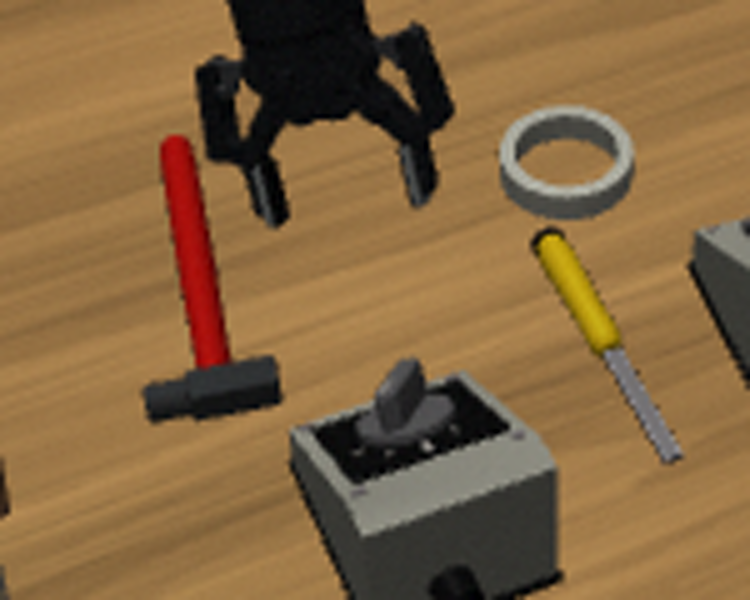

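The open gripper is over the knob at (340,200), aligned with its axis at (400,395). I'll go down and close.

>>> move_arm --rows '[[[0, -0.001, 0.04, 0, 0.003, 0, 0.085], [0.001, -0.002, 0.08, 0, 0.003, 0, 0.085], [0.001, -0.002, 0.1, 0, 0.003, 0, 0.085], [0.001, -0.002, 0.112, 0, 0.003, 0, 0.085], [0.001, -0.002, 0.112, 0, 0.003, 0, 0.06], [0.001, -0.002, 0.112, 0, 0.003, 0, 0.0], [0.001, -0.002, 0.112, 0, 0.003, 0, 0.0], [0.001, -0.002, 0.112, 0, 0.003, 0, 0.0], [0.001, -0.002, 0.112, 0, 0.003, 0, 0.0], [0.001, -0.002, 0.112, 0, 0.003, 0, 0.0]]]' --newtons 50

```text
clock: 4.05
position: [0.5917, -0.1684, 0.0932]
eef_rot: [-0.073, 0.918, -0.3, 0.249]
ft_force: [-3.2, 0.7, 6.4]
grip_width: 0.176
gripper_force: 49.7
```

```bash
python3 - <<'E'
from go import *
st();rel(tgt('sw',[0,0,.018],-.6))
E
```

```text
{'clock': 4.05, 'joint_pos': [-0.455, 0.272, 2.122, 0.68, 0.333, 1.146], 'position': [0.592, -0.168, 0.093], 'ft_force': [-3.223, 0.676, 6.415], 'moment': [0.202, 0.255, 0.019], 'grip_width': 0.176, 'gripper_force': 49.719}
[-0.0006, 0.0003, 0.0006] [-0.0001, -0.0008, 0.0003]
```

>>> move_arm --rows '[[[0, 0, 0, 0, 0, -0.08, 0], [0, 0, 0, 0, 0, -0.16, 0], [0, 0, 0, 0, 0, -0.24, 0], [0, 0, 0, 0, 0, -0.32, 0], [0, 0, 0, 0, 0, -0.4, 0], [0, 0, 0, 0, 0, -0.48, 0], [0, 0, 0, 0, 0, -0.56, 0], [0, 0, 0, 0, 0, -0.61, 0], [0, 0, 0, 0, 0, -0.61, 0], [0, 0, 0, 0, 0, -0.61, 0]]]'

```text
clock: 5.3
position: [0.5918, -0.1681, 0.0933]
eef_rot: [0.005, 0.966, -0.01, 0.259]
ft_force: [-1.7, 3.0, 5.2]
grip_width: 0.175
gripper_force: 49.7
```

```bash
python3 - <<'E'
from go import *
st();rel(tgt('sw',[0,0,.018],0))
E
```

```text
{'clock': 5.3, 'joint_pos': [-0.455, 0.272, 2.121, 0.68, 0.334, 0.536], 'position': [0.592, -0.168, 0.093], 'ft_force': [-1.656, 3.048, 5.174], 'moment': [0.287, 0.159, 0.115], 'grip_width': 0.175, 'gripper_force': 49.657}
[-0.0008, 0.0003, 0.0006] [-0.0002, -0.0008, 0.0105]
```

Knob turned. Open and lift off.

>>> move_arm --rows '[[[0, 0, 0, 0, 0, 0, 0.085], [0, 0, 0, 0, 0, 0, 0.085], [0, 0, 0, 0, 0, 0, 0.085], [0, 0, 0, 0, 0, 0, 0.085], [0, 0, 0, 0, 0, 0, 0.085], [0, 0, -0.02, 0, 0, 0, 0.085], [0, 0, -0.06, 0, 0, 0, 0.085], [0, 0, -0.1, 0, 0, 0, 0.085], [0, 0, -0.14, 0, 0, 0, 0.085], [0, 0, -0.16, 0, 0, 0, 0.085]]]'

```text
clock: 6.55
position: [0.5115, -0.1664, 0.233]
eef_rot: [0.007, 0.966, -0.01, 0.26]
ft_force: [0.1, 0.2, 0.5]
grip_width: 0.998
gripper_force: 0.0
```

```bash
python3 - <<'E'
from go import *
st();rel(tgt('iso',[0,0,.12],0))
E
```

```text
{'clock': 6.55, 'joint_pos': [-0.54, -0.123, 2.196, 0.417, 0.642, 0.769], 'position': [0.511, -0.166, 0.233], 'ft_force': [0.098, 0.243, 0.537], 'moment': [0.035, 0.214, -0.023], 'grip_width': 0.998, 'gripper_force': 0.0}
[-0.0055, -0.3411, 0.0397] [-0.0474, -0.0024, 0.0964]
```

>>> move_arm --rows '[[[0, -0.05, 0, 0, 0, 0, 0.085], [0, -0.1, 0, 0, 0, 0, 0.085], [0, -0.15, 0, -0.02, 0, 0.04, 0.085], [-0.002, -0.2, 0, -0.03, 0, 0.06, 0.085], [-0.004, -0.25, 0, -0.04, 0, 0.08, 0.085], [-0.0055, -0.3, 0.01, -0.0474, -0.0024, 0.0964, 0.085], [-0.0055, -0.341, 0.02, -0.0474, -0.0024, 0.0964, 0.085], [-0.0055, -0.341, 0.04, -0.0474, -0.0024, 0.0964, 0.085], [-0.0055, -0.341, 0.04, -0.0474, -0.0024, 0.0964, 0.085], [-0.0055, -0.341, 0.04, -0.0474, -0.0024, 0.0964, 0.085]]]'

```text
clock: 7.8
position: [0.5342, 0.1739, 0.1914]
eef_rot: [0.016, 0.964, -0.063, 0.257]
ft_force: [-0.4, -0.2, 0.3]
grip_width: 0.999
gripper_force: 0.0
```

```bash
python3 - <<'E'
from go import *
st();rel(tgt('iso',[0,0,.12],0));rel(tgt('iso',[0,0,.017],0))
c=cam('scene');im=np.zeros((600,800,3),np.uint8)
for k,w in enumerate(('sw','iso')):
    x,y=(int(v) for v in proj(c,[tgt(w,[0,0,.05],0)[0]])[0]);im[:,k*400:k*400+400]=cv2.resize(c['img'][y-60:y+60,x-40:x+40],(400,600),interpolation=cv2.INTER_CUBIC)
cv2.imwrite('pics/b.png',im)
E
```

```text
{'clock': 7.8, 'joint_pos': [0.372, 0.021, 2.154, -0.474, 0.551, 2.428], 'position': [0.534, 0.174, 0.191], 'ft_force': [-0.447, -0.189, 0.336], 'moment': [-0.022, 0.236, 0.061], 'grip_width': 0.999, 'gripper_force': 0.0}
[0.0012, -0.0002, -0.0016] [-0.0008, 0.0032, -0.0012]
[0.0015, -0.0001, 0.1014] [-0.0008, 0.0032, -0.0012]
```

View pics/b.png

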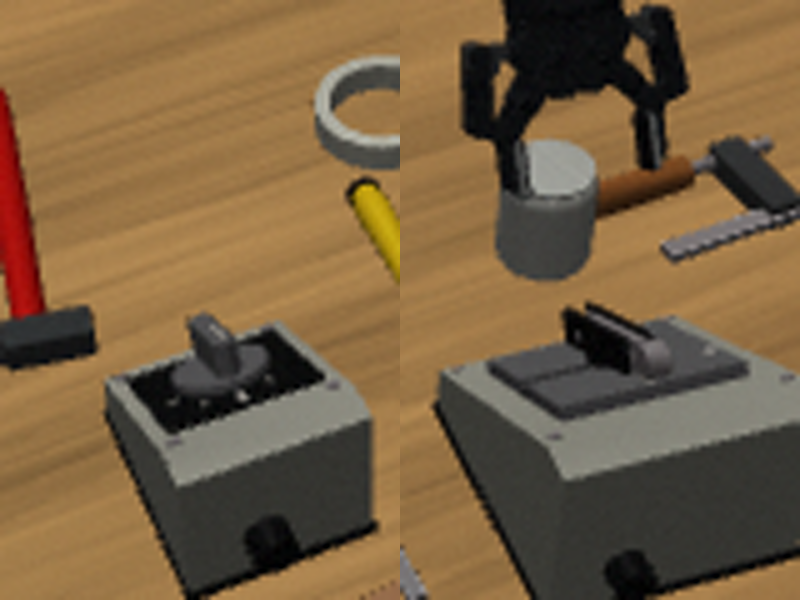

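The knob at left (230,345) points at the long off mark, and the gripper is centred over the isolator handle at (610,340). I'll go down and grip.

>>> move_arm --rows '[[[0, 0, 0.04, 0, 0.003, 0, 0.085], [0.0015, 0, 0.08, 0, 0.003, 0, 0.085], [0.0015, 0, 0.1, 0, 0.003, 0, 0.085], [0.0015, 0, 0.101, 0, 0.003, 0, 0.085], [0.0015, 0, 0.101, 0, 0.003, 0, 0.06], [0.0015, 0, 0.101, 0, 0.003, 0, 0.0], [0.0015, 0, 0.101, 0, 0.003, 0, 0.0], [0.0015, 0, 0.101, 0, 0.003, 0, 0.0], [0.0015, 0, 0.101, 0, 0.003, 0, 0.0], [0.0015, 0, 0.101, 0, 0.003, 0, 0.0]]]' --newtons 90

```text
clock: 9.1
position: [0.5857, 0.169, 0.1059]
eef_rot: [0.015, 0.964, -0.063, 0.259]
ft_force: [-5.2, 2.7, 6.7]
grip_width: 0.257
gripper_force: 87.9
```

```bash
python3 - <<'E'
from go import *
st();rel(tgt('iso',[0,0,.017],0))
E
```

```text
{'clock': 9.1, 'joint_pos': [0.322, 0.255, 2.107, -0.648, 0.367, 2.585], 'position': [0.586, 0.169, 0.106], 'ft_force': [-5.162, 2.668, 6.718], 'moment': [0.156, 0.497, -0.08], 'grip_width': 0.257, 'gripper_force': 87.912}
[-0.0008, 0.0016, 0.0014] [-0.0032, -0.0019, -0.001]
```

>>> move_arm --rows '[[[0, 0, 0, 0, 0, -0.12, 0], [0, 0, 0, 0, 0, -0.24, 0], [0, 0, 0, 0, 0, -0.36, 0], [0, 0, 0, 0, 0, -0.48, 0], [0, 0, 0, 0, 0, -0.6, 0], [0, 0, 0, 0, 0, -0.74, 0], [0, 0, 0, 0, 0, -0.88, 0], [0, 0, 0, 0, 0, -1.02, 0], [0, 0, 0, 0, 0, -1.16, 0], [0, 0, 0, 0, 0, -1.3, 0]]]'

```text
clock: 10.35
position: [0.5848, 0.1707, 0.1052]
eef_rot: [0.168, 0.804, 0.535, 0.197]
ft_force: [-11.5, 8.7, 9.8]
grip_width: 0.263
gripper_force: 90.1
```

>>> move_arm --rows '[[[0, 0, 0, 0, 0, -0.08, 0], [0, 0, 0, 0, 0, -0.16, 0], [0, 0, 0, 0, 0, -0.22, 0], [0, 0, 0, 0, 0, -0.27, 0], [0, 0, 0, 0, 0, -0.3, 0], [0, 0, 0, 0, 0, -0.32, 0], [0, 0, 0, 0, 0, -0.34, 0], [0, 0, 0, 0, 0, -0.34, 0], [0, 0, 0, 0, 0, -0.34, 0], [0, 0, 0, 0, 0, -0.34, 0]]]'

```text
clock: 11.6
position: [0.5845, 0.1707, 0.105]
eef_rot: [0.196, 0.709, 0.656, 0.168]
ft_force: [-10.2, 9.6, 6.6]
grip_width: 0.261
gripper_force: 97.3
```

```bash
python3 - <<'E'
from go import *
st();rel(tgt('iso',[0,0,.017],np.pi/2))
E
```

```text
{'clock': 11.6, 'joint_pos': [0.323, 0.255, 2.108, -0.637, 0.365, 0.953], 'position': [0.584, 0.171, 0.105], 'ft_force': [-10.18, 9.622, 6.58], 'moment': [2.331, 1.286, -1.839], 'grip_width': 0.261, 'gripper_force': 97.252}
[-0.0032, 0.0008, 0.0014] [-0.0011, -0.0071, 0.0509]
```

At the stop (about 3 N m held against it). Release and hover over the pull.

>>> move_arm --rows '[[[0, 0, 0, 0, 0, 0.03, 0.085], [0, 0, 0, 0, 0, 0.03, 0.085], [0, 0, 0, 0, 0, 0.05, 0.085], [0, 0, 0, 0, 0, 0.05, 0.085], [0, 0, 0, 0, 0, 0.05, 0.085], [0, 0, -0.03, 0, 0, 0.05, 0.085], [0, 0, -0.06, 0, 0, 0.05, 0.085], [0, 0, -0.1, 0, 0, 0.05, 0.085], [0.03, 0, -0.1, 0, 0, 0.05, 0.085], [0.066, 0, -0.1, 0, 0, 0.05, 0.085]]]'

```text
clock: 12.85
position: [0.5409, 0.2404, 0.1902]
eef_rot: [0.196, 0.72, 0.643, 0.17]
ft_force: [0.9, 0.5, 0.2]
grip_width: 0.995
gripper_force: 0.0
```

```bash
python3 - <<'E'
from go import *
st();rel(tgt('iso',[0,.067,.1],np.pi/2));rel(tgt('iso',[0,.067,.015],np.pi/2))
im=np.zeros((600,800,3),np.uint8)
for k,(n,w,h) in enumerate((('scene',80,120),('top',80,120))):
    c=cam(n);x,y=(int(v) for v in proj(c,[tgt('iso',[0,.02,.04],0)[0]])[0]);print(n,x,y);im[:,k*400:k*400+400]=cv2.resize(c['img'][y-60:y+60,x-40:x+40],(400,600),interpolation=cv2.INTER_CUBIC)
    print(proj(c,[tgt('iso',[0,.066,.026],0)[0],tgt('iso',[0,-.052,.03],0)[0]])-[x-40,y-60])
cv2.imwrite('pics/c.png',im)
E
```

```text
{'clock': 12.85, 'joint_pos': [0.503, 0.101, 2.074, -0.55, 0.601, 1.017], 'position': [0.541, 0.24, 0.19], 'ft_force': [0.945, 0.479, 0.218], 'moment': [-0.016, 0.221, 0.014], 'grip_width': 0.995, 'gripper_force': 0.0}
[0.0003, 0.0036, 0.0183] [0.002, -0.0017, 0.0171]
[0.0002, 0.0034, 0.1033] [0.002, -0.0017, 0.0171]
scene 307 191
[[53.18537692 61.61256428]
 [20.64637968 68.62228362]]
top 198 164
[[27.23883791 57.48950755]
 [62.72147943 62.74748719]]
```

View pics/c.png

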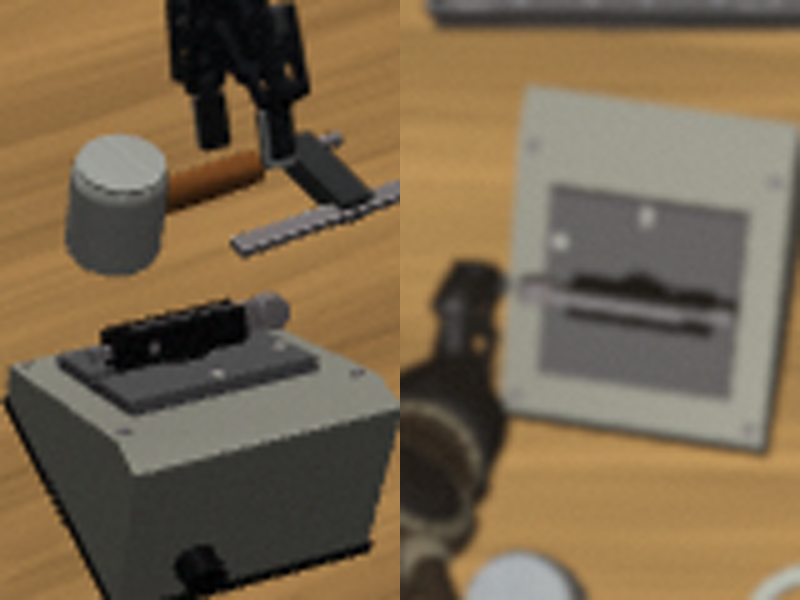

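The handle lies level across the plate. The pull is at scene (267,309), matching the predicted (266,308). Now I'll grip the pull.

>>> move_arm --rows '[[[0, 0.0035, 0.02, 0.002, -0.002, 0.017, 0.085], [0, 0.0035, 0.05, 0.002, -0.002, 0.017, 0.07], [0, 0.0035, 0.08, 0.002, -0.002, 0.017, 0.06], [0, 0.0035, 0.1, 0.002, -0.002, 0.017, 0.05], [0, 0.0035, 0.103, 0.002, -0.002, 0.017, 0.05], [0, 0.0035, 0.103, 0.002, -0.002, 0.017, 0], [0, 0.0035, 0.103, 0.002, -0.002, 0.017, 0], [0, 0.0035, 0.103, 0.002, -0.002, 0.017, 0], [0, 0.0035, 0.103, 0.002, -0.002, 0.017, 0], [0, 0.0035, 0.103, 0.002, -0.002, 0.017, 0]]]' --newtons 30

```text
clock: 14.2
position: [0.595, 0.2334, 0.1023]
eef_rot: [0.194, 0.726, 0.638, 0.17]
ft_force: [-1.9, -0.5, 5.0]
grip_width: 0.174
gripper_force: 34.5
```

```bash
python3 - <<'E'
from go import *
st();rel(tgt('iso',[0,.067,.015],np.pi/2))
a0=np.arctan2(2,90);r=np.hypot(90,2)
for a in np.r_[np.arange(1,21)/20*1.68]:print(round(a,3),round(r*(np.cos(a0+a)-np.cos(a0)),1),round(-r*(np.sin(a0+a)-np.sin(a0)),1))
E
```

```text
{'clock': 14.2, 'joint_pos': [0.44, 0.324, 2.021, -0.69, 0.437, 1.148], 'position': [0.595, 0.233, 0.102], 'ft_force': [-1.881, -0.493, 4.963], 'moment': [-0.004, 0.233, -0.33], 'grip_width': 0.174, 'gripper_force': 34.47}
[0.0003, 0.0003, -0.0001] [-0.0008, 0.0001, 0.0012]
0.084 -0.5 -7.5
0.168 -1.6 -15.0
0.252 -3.3 -22.4
0.336 -5.7 -29.6
0.42 -8.6 -36.5
0.504 -12.2 -43.2
0.588 -16.2 -49.6
0.672 -20.8 -55.6
0.756 -25.9 -61.2
0.84 -31.4 -66.4
0.924 -37.4 -71.0
1.008 -43.7 -75.2
1.092 -50.3 -78.8
1.176 -57.2 -81.8
1.26 -64.4 -84.3
1.344 -71.7 -86.1
1.428 -79.2 -87.4
1.512 -86.7 -88.0
1.596 -94.3 -87.9
1.68 -101.8 -87.2
```

>>> move_arm --rows '[[[-0.0005, 0, -0.0075, 0, 0, 0, 0], [-0.0016, 0, -0.015, 0, 0, 0, 0], [-0.0033, 0, -0.0224, 0, 0, 0, 0], [-0.0057, 0, -0.0296, 0, 0, 0, 0], [-0.0086, 0, -0.0365, 0, 0, 0, 0], [-0.0122, 0, -0.0432, 0, 0, 0, 0], [-0.0162, 0, -0.0496, 0, 0, 0, 0], [-0.0208, 0, -0.0556, 0, 0, 0, 0], [-0.0259, 0, -0.0612, 0, 0, 0, 0], [-0.0314, 0, -0.0664, 0, 0, 0, 0]]]'

```text
clock: 15.45
position: [0.5578, 0.206, 0.1589]
eef_rot: [0.194, 0.725, 0.638, 0.17]
ft_force: [5.3, -1.7, -4.9]
grip_width: 0.178
gripper_force: 29.3
```

```bash
python3 - <<'E'
from go import *
st();rel(tgt('iso',[0,.067-.0314,.015+.0664],np.pi/2))
E
```

```text
{'clock': 15.45, 'joint_pos': [0.42, 0.146, 2.099, -0.564, 0.51, 0.991], 'position': [0.558, 0.206, 0.159], 'ft_force': [5.343, -1.667, -4.922], 'moment': [0.17, -0.252, -0.14], 'grip_width': 0.178, 'gripper_force': 29.314}
[0.0009, 0.0008, -0.0008] [-0.0018, 0.0005, 0.0024]
```

>>> move_arm --rows '[[[-0.006, 0, -0.0046, 0, 0, 0, 0], [-0.0123, 0, -0.0088, 0, 0, 0, 0], [-0.0189, 0, -0.0124, 0, 0, 0, 0], [-0.0258, 0, -0.0154, 0, 0, 0, 0], [-0.033, 0, -0.0179, 0, 0, 0, 0], [-0.0403, 0, -0.0197, 0, 0, 0, 0], [-0.0478, 0, -0.021, 0, 0, 0, 0], [-0.0553, 0, -0.0216, 0, 0, 0, 0], [-0.0629, 0, -0.0215, 0, 0, 0, 0], [-0.0704, 0, -0.0208, 0, 0, 0, 0]]]'

```text
clock: 16.7
position: [0.5379, 0.1374, 0.1773]
eef_rot: [0.194, 0.726, 0.638, 0.169]
ft_force: [-3.0, 4.2, 1.8]
grip_width: 0.173
gripper_force: 29.1
```

>>> move_arm --rows '[[[-0.002, 0, 0, 0, 0, 0, 0], [-0.003, 0, 0, 0, 0, 0, 0], [-0.003, 0, 0, 0, 0, 0, 0], [-0.003, 0, 0, 0, 0, 0, 0], [-0.003, 0, 0, 0, 0, 0, 0], [-0.003, 0, 0, 0, 0, 0, 0], [-0.003, 0, 0, 0, 0, 0, 0], [-0.003, 0, 0, 0, 0, 0, 0], [-0.003, 0, 0, 0, 0, 0, 0], [-0.003, 0, 0, 0, 0, 0, 0]]]'

```text
clock: 17.95
position: [0.5377, 0.1346, 0.177]
eef_rot: [0.194, 0.726, 0.638, 0.169]
ft_force: [-4.1, 2.4, 2.9]
grip_width: 0.179
gripper_force: 29.4
```

```bash
python3 - <<'E'
from go import *
st();rel(tgt('iso',[0,.067-.1018,.015+.0872],np.pi/2))
E
```

```text
{'clock': 17.95, 'joint_pos': [0.282, 0.019, 2.192, -0.443, 0.488, 0.757], 'position': [0.538, 0.135, 0.177], 'ft_force': [-4.129, 2.378, 2.855], 'moment': [0.387, 0.652, 0.157], 'grip_width': 0.179, 'gripper_force': 29.448}
[0.0038, 0.001, -0.0006] [-0.0029, 0.0017, 0.0021]
```

>>> move_arm --rows '[[[-0.002, 0, 0, 0, 0, 0, 0], [-0.004, 0, 0, 0, 0, 0, 0], [-0.006, 0, 0, 0, 0, 0, 0], [-0.006, 0, 0, 0, 0, 0, 0], [-0.006, 0, 0, 0, 0, 0, 0], [-0.006, 0, 0, 0, 0, 0, 0], [-0.006, 0, 0, 0, 0, 0, 0], [-0.006, 0, 0, 0, 0, 0, 0], [-0.006, 0, 0, 0, 0, 0, 0], [-0.006, 0, 0, 0, 0, 0, 0]]]'

```text
clock: 19.2
position: [0.5371, 0.1288, 0.1765]
eef_rot: [0.194, 0.726, 0.638, 0.169]
ft_force: [4.2, 3.8, -8.5]
grip_width: 0.176
gripper_force: 29.3
```

```bash
python3 - <<'E'
from go import *
st();rel(tgt('iso',[0,.067-.1018,.015+.0872],np.pi/2))
E
```

```text
{'clock': 19.2, 'joint_pos': [0.268, 0.014, 2.199, -0.432, 0.481, 0.736], 'position': [0.537, 0.129, 0.176], 'ft_force': [4.158, 3.807, -8.455], 'moment': [0.757, 0.323, 0.286], 'grip_width': 0.176, 'gripper_force': 29.325}
[0.0097, 0.0012, -0.0011] [-0.0029, 0.001, 0.0019]
```

>>> move_arm --rows '[[[0.003, 0, 0, 0, 0, 0, 0.085], [0.003, 0, 0, 0, 0, 0, 0.085], [0.003, 0, 0, 0, 0, 0, 0.085], [0.003, 0, 0, 0, 0, 0, 0.085], [0.003, 0, 0, 0, 0, 0, 0.085], [0.003, 0, -0.03, 0, 0, 0, 0.085], [0.003, 0, -0.07, 0, 0, 0, 0.085], [0.003, 0, -0.11, 0, 0, 0, 0.085], [0.003, 0, -0.14, 0, 0, 0, 0.085], [0.003, 0, -0.14, 0, 0, 0, 0.085]]]'

```text
clock: 20.45
position: [0.4695, 0.1419, 0.3016]
eef_rot: [0.195, 0.725, 0.638, 0.173]
ft_force: [-0.8, -0.2, 0.8]
grip_width: 0.994
gripper_force: 0.0
```

```bash
python3 - <<'E'
from go import *
st()
im=np.zeros((600,800,3),np.uint8)
a0=np.arctan2(2,90);r=np.hypot(.09,.002)
for k,n in enumerate(('scene','top')):
    c=cam(n);x,y=(int(v) for v in proj(c,[tgt('iso',[0,.0,.05],0)[0]])[0]);im[:,k*400:k*400+400]=cv2.resize(c['img'][y-60:y+60,x-40:x+40],(400,600),interpolation=cv2.INTER_CUBIC)
    for a in(1.5,1.6,1.66):print(n,a,((proj(c,[tgt('iso',[0,-.024+r*np.cos(a0+a),.024+r*np.sin(a0+a)],0)[0]])-[x-40,y-60])*5).round(0))
    print('hinge',((proj(c,[tgt('iso',[0,-.024,.024],0)[0]])-[x-40,y-60])*5).round(0))
cv2.imwrite('pics/d.png',im)
E
```

```text
{'clock': 20.45, 'joint_pos': [0.355, -0.296, 2.185, -0.329, 0.804, 0.659], 'position': [0.47, 0.142, 0.302], 'ft_force': [-0.783, -0.238, 0.843], 'moment': [0.068, 0.213, 0.037], 'grip_width': 0.994, 'gripper_force': 0.0}
scene 1.5 [[162. 214.]]
scene 1.6 [[149. 217.]]
scene 1.66 [[141. 219.]]
hinge [[174. 347.]]
top 1.5 [[217. 342.]]
top 1.6 [[231. 344.]]
top 1.66 [[240. 345.]]
hinge [[248. 295.]]
```

View pics/d.png

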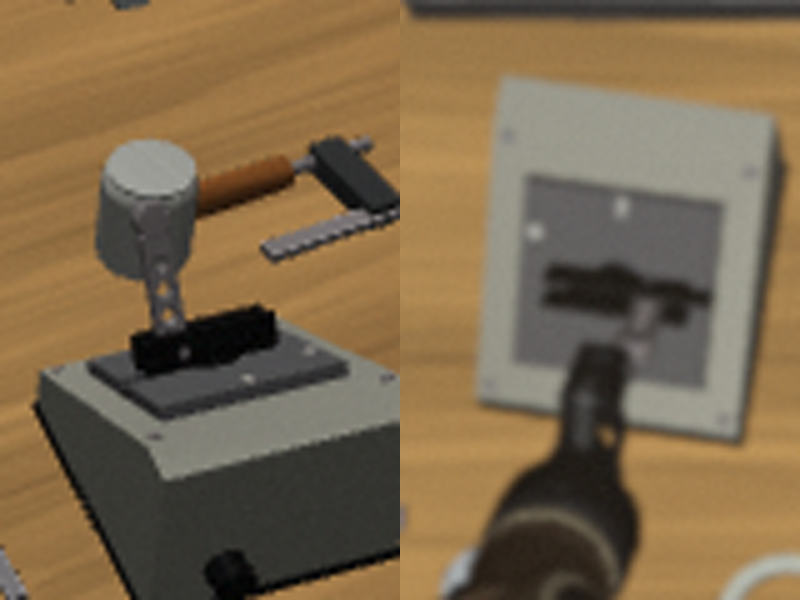

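The hasp stands upright: the pull is at scene (148,212) and top (640,345), where 1.66 rad predicts (141,219) and (640,345). I'll back away and check without the fingers in view.

>>> move_arm --rows '[[[0, 0, -0.04, 0, 0, 0, 0.085], [0.04, -0.03, -0.08, 0, 0, 0, 0.085], [0.09, -0.06, -0.1, 0, 0, 0, 0.085], [0.14, -0.08, -0.1, 0, 0, 0, 0.085], [0.19, -0.1, -0.1, 0, 0, 0, 0.085], [0.2, -0.12, -0.1, 0, 0, 0, 0.085], [0.2, -0.12, -0.1, 0, 0, 0, 0.085], [0.2, -0.12, -0.1, 0, 0, 0, 0.085], [0.2, -0.12, -0.1, 0, 0, 0, 0.085], [0.2, -0.12, -0.1, 0, 0, 0, 0.085]]]'

```text
clock: 21.8
position: [0.3423, 0.3587, 0.3257]
eef_rot: [0.194, 0.726, 0.637, 0.17]
ft_force: [0.3, -0.1, -0.4]
grip_width: 0.993
gripper_force: 0.0
```

```bash
python3 - <<'E'
from go import *
st();im=np.zeros((600,800,3),np.uint8)
a0=np.arctan2(2,90);r=np.hypot(.09,.002)
for k,n in enumerate(('scene','top')):
    c=cam(n);x,y=(int(v) for v in proj(c,[tgt('iso',[0,-.02,.08],0)[0]])[0]);im[:,k*400:k*400+400]=cv2.convertScaleAbs(cv2.resize(c['img'][y-30:y+30,x-20:x+20],(400,600),interpolation=cv2.INTER_CUBIC),alpha=1.5)
    for a in(1.5,1.6,1.66):print(n,a,((proj(c,[tgt('iso',[0,-.024+r*np.cos(a0+a),.024+r*np.sin(a0+a)],0)[0]])-[x-20,y-30]+.5)*10).round(0))
cv2.imwrite('pics/e.png',im)
E
```

```text
{'clock': 21.8, 'joint_pos': [1.013, -0.151, 2.021, -0.534, 1.101, 1.349], 'position': [0.342, 0.359, 0.326], 'ft_force': [0.275, -0.104, -0.41], 'moment': [0.096, 0.194, 0.056], 'grip_width': 0.993, 'gripper_force': 0.0}
scene 1.5 [[198. 212.]]
scene 1.6 [[173. 218.]]
scene 1.66 [[158. 223.]]
top 1.5 [[188. 348.]]
top 1.6 [[217. 352.]]
top 1.66 [[234. 354.]]
```

View pics/e.png

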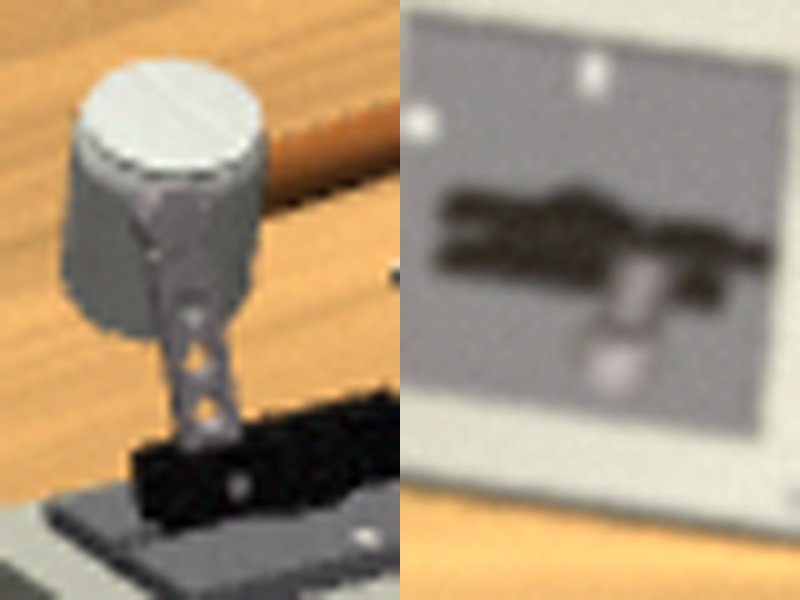

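The hasp appears to stand at about 1.59 rad, with the pull at scene (178,205) and top (615,360). That may be slightly short of the 1.66 stop, so I'll push it home with shut fingers.

```bash
python3 - <<'E'
from go import *
rel(tgt('iso',[0,.03,.2],np.pi/2));rel(tgt('iso',[0,.03,.1],np.pi/2))
E
```

```text
[-0.1283, 0.12, 0.1417] [-0.0014, 0.0004, 0.0004]
[-0.1282, 0.1201, 0.2417] [-0.0014, 0.0004, 0.0004]
```

>>> move_arm --rows '[[[-0.03, 0.04, 0.03, 0, 0, 0, 0], [-0.07, 0.08, 0.06, 0, 0, 0, 0], [-0.1, 0.12, 0.1, 0, 0, 0, 0], [-0.128, 0.12, 0.14, 0, 0, 0, 0], [-0.128, 0.12, 0.14, 0, 0, 0, 0], [-0.128, 0.12, 0.17, 0, 0, 0, 0], [-0.128, 0.12, 0.2, 0, 0, 0, 0], [-0.128, 0.12, 0.23, 0, 0, 0, 0], [-0.128, 0.12, 0.2415, 0, 0, 0, 0], [-0.128, 0.12, 0.2415, 0, 0, 0, 0]]]'

```text
clock: 23.15
position: [0.5477, 0.2038, 0.1759]
eef_rot: [0.194, 0.725, 0.638, 0.17]
ft_force: [-0.5, 0.5, 0.1]
grip_width: 0.002
gripper_force: 0.0
```

>>> move_arm --rows '[[[-0.01, 0, 0, 0, 0, 0, 0], [-0.02, 0, 0, 0, 0, 0, 0], [-0.025, 0, 0, 0, 0, 0, 0], [-0.028, 0, 0, 0, 0, 0, 0], [-0.03, 0, 0, 0, 0, 0, 0], [-0.032, 0, 0, 0, 0, 0, 0], [-0.034, 0, 0, 0, 0, 0, 0], [-0.036, 0, 0, 0, 0, 0, 0], [-0.036, 0, 0, 0, 0, 0, 0], [-0.036, 0, 0, 0, 0, 0, 0]]]'

```text
clock: 24.4
position: [0.5431, 0.1676, 0.1758]
eef_rot: [0.194, 0.726, 0.638, 0.17]
ft_force: [0.3, 0.9, 0.1]
grip_width: -0.001
gripper_force: 0.0
```

```bash
python3 - <<'E'
from go import *
st();s=env.sense();print(RI.inv().apply(s['position']-OI),RI.inv().apply(s['ft_force']))
E
```

```text
{'clock': 24.4, 'joint_pos': [0.352, 0.058, 2.155, -0.494, 0.51, 0.864], 'position': [0.543, 0.168, 0.176], 'ft_force': [0.339, 0.936, 0.133], 'moment': [-0.018, 0.201, -0.038], 'grip_width': -0.001, 'gripper_force': 0.0}
[-0.00069217 -0.00525638  0.10004971] [0.25222307 0.97180697 0.00826317]
```

Nearly touching; push on, gently.

>>> move_arm --rows '[[[-0.001, 0, 0, 0, 0, 0, 0], [-0.002, 0, 0, 0, 0, 0, 0], [-0.003, 0, 0, 0, 0, 0, 0], [-0.004, 0, 0, 0, 0, 0, 0], [-0.005, 0, 0, 0, 0, 0, 0], [-0.006, 0, 0, 0, 0, 0, 0], [-0.007, 0, 0, 0, 0, 0, 0], [-0.007, 0, 0, 0, 0, 0, 0], [-0.007, 0, 0, 0, 0, 0, 0], [-0.007, 0, 0, 0, 0, 0, 0]]]'

```text
clock: 25.65
position: [0.5427, 0.1629, 0.1761]
eef_rot: [0.193, 0.725, 0.638, 0.172]
ft_force: [0.8, 9.0, -3.8]
grip_width: 0.004
gripper_force: 4.4
```

```bash
python3 - <<'E'
from go import *
s=env.sense();print(RI.inv().apply(s['position']-OI),RI.inv().apply(s['ft_force']))
E
```

```text
[-0.00033238 -0.01001401  0.10016782] [-2.22748724  9.01693495 -3.04723769]
```

9 N at the place where the stop is predicted: the hasp is home. Retreat.

>>> move_arm --rows '[[[0.01, 0, 0, 0, 0, 0, 0], [0.025, 0, 0, 0, 0, 0, 0], [0.04, 0, 0, 0, 0, 0, 0], [0.04, 0, -0.05, 0, 0, 0, 0], [0.04, 0, -0.1, 0, 0, 0, 0], [0.07, -0.03, -0.15, 0, 0, 0, 0], [0.11, -0.07, -0.2, 0, 0, 0, 0], [0.15, -0.1, -0.22, 0, 0, 0, 0], [0.17, -0.12, -0.24, 0, 0, 0, 0], [0.17, -0.12, -0.24, 0, 0, 0, 0]]]'

```text
clock: 26.9
position: [0.341, 0.3603, 0.3248]
eef_rot: [0.194, 0.724, 0.639, 0.171]
ft_force: [-0.2, 0.1, -0.5]
grip_width: 0.002
gripper_force: 0.0
```

```bash
python3 - <<'E'
from go import *
st();im=np.zeros((600,800,3),np.uint8)
c=cam('top');x,y=(int(v) for v in proj(c,[tgt('iso',[0,-.02,.08],0)[0]])[0]);im[:,400:]=cv2.convertScaleAbs(cv2.resize(c['img'][y-30:y+30,x-20:x+20],(400,600),interpolation=cv2.INTER_CUBIC),alpha=1.5)
c=cam('scene');x,y=(int(v) for v in (proj(c,[OI])[0]+proj(c,[OS])[0])/2);im[:300,:400]=cv2.resize(c['img'][y-75:y+75,x-100:x+100],(400,300));
x,y=(int(v) for v in proj(c,[tgt('iso',[0,-.02,.08],0)[0]])[0]);im[300:,:400]=cv2.resize(c['img'][y-30:y+30,x-40:x+40],(400,300),interpolation=cv2.INTER_CUBIC)
cv2.imwrite('pics/f.png',im)
E
```

```text
{'clock': 26.9, 'joint_pos': [1.017, -0.15, 2.022, -0.535, 1.099, 1.348], 'position': [0.341, 0.36, 0.325], 'ft_force': [-0.172, 0.133, -0.454], 'moment': [0.022, 0.16, -0.05], 'grip_width': 0.002, 'gripper_force': 0.0}
```

View pics/f.png

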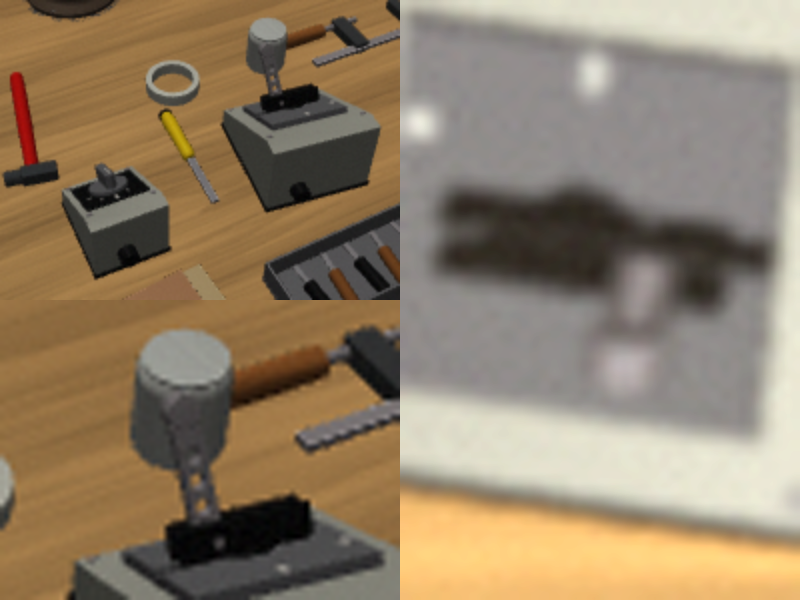

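The final view shows the pull moved slightly to (628,362), at its stop. The handle is at off, the knob is at its long mark, and the loose things in view lie where they were.

```bash
python3 -c "
from cell import job
print(job.hand_in())"
```

```text
the job is handed in; nothing more can be done
None
```

The job is handed in: the knob is at the long off mark, the isolator handle is fully home at off, and the hasp stands upright at its stop; the tools and materials were left alone, and the robot took about 27 s of the 64 s allowed.

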